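Slide the display discs into a stepped podium and set its brake

TASK

Build the stepped display podium on the round steel plate: slide the three wooden discs off their risers, without lifting them, into a centred stack with the largest at the bottom, then the middle one, then the smallest. When the stack stands, turn the brake knob clockwise until it clicks past its detent, and let go; leave the other things on the counter where they are.

Things in the scene. Friction and masses are not known exactly. Their poses are not given: they have to be found in the camera images.
- plate_top (a point): centre of the top face of the fixed round flat steel display plate, 150 mm across, 30 mm above the counter
- plate: the same plate, origin on the counter under its centre. On its own +x (away from the robot), +y and -y sides stand three fixed light-wood risers, square blocks 140 x 140 mm parallel to these axes, centres 149 mm from the plate's (4 mm clear of its rim), 31.5, 47.5 and 63.5 mm high; which stands where changes
- disc_big: loose flat dark-wood disc, 130 mm across (largest of three), 16 mm thick, brass dot at its centre; lies at the start on the lowest riser, 31.5 mm high, up to 20 mm off its middle each way; origin at the centre of its underside, z up. It is too wide to grasp
- disc_mid: loose flat dark-wood disc, 110 mm across (middle size of three), 16 mm thick, brass dot at its centre; lies at the start on the middle riser, 47.5 mm high, up to 20 mm off its middle each way; origin at the centre of its underside, z up. It is too wide to grasp
- disc_small: loose flat dark-wood disc, 90 mm across (smallest of three), 16 mm thick, brass dot at its centre; lies at the start on the tallest riser, 63.5 mm high, up to 20 mm off its middle each way; origin at the centre of its underside, z up. It is too wide to grasp
- knob (a joint): brake knob's angle: 0 as found, grows clockwise seen from above, hard stop at 1.2 rad; a spring detent resists (up to about 0.15 N m) until 0.6 rad and then snaps it on to 1.2
- knob_grip (a point): brake knob's upright black grip bar, 62 mm long (along this point's x axis, which turns with the knob), 14 mm thick, 28 mm tall; the point is on the turning axis, 64 mm above the counter; the bar spans 48 to 76 mm, over a 64 mm round skirt on a fixed grey 80 mm round housing between two risers
- cup: white porcelain cup, 76 mm across the rim, 75 mm high, standing between two risers; loose bystander, origin at the centre of its underside
- charger: black plastic charger brick, 62 x 90 x 50 mm; loose bystander, origin at the centre of its underside
- calculator: silver calculator, 160 x 90 mm, 32 mm high; loose bystander, origin at the centre of its underside
- coin_tray: copper coin tray, 120 x 160 x 25 mm, open on top; loose bystander, origin at the centre of its underside
- paper_roll: upright paper roll, 68 mm across, 60 mm high; loose bystander, origin at the centre of its underside
- stapler: grey stapler, 50 x 130 mm, 42 mm high; loose bystander, origin at the centre of its underside

How it is judged (in metres and radians):
On the way, in this order (a step that is already met when the one before it is completed fails the run):
1. the largest disc lies flat on the plate, its centre within 8 mm of the plate's centre (horizontal distance between disc_big and plate_top below 0.008 m and height (world z) of disc_big between 0.027 and 0.033 m and angle between disc_big's own z axis and vertical below 0.05 rad), for 0.2 s.
2. the middle disc lies flat on the largest, its centre within 8 mm of the plate's centre (all of step 1 and horizontal distance between disc_mid and plate_top below 0.008 m and height (world z) of disc_mid between 0.043 and 0.049 m and angle between disc_mid's own z axis and vertical below 0.05 rad), for 0.2 s.
3. the smallest disc lies flat on top, its centre within 8 mm of the plate's centre (all of step 2 and horizontal distance between disc_small and plate_top below 0.008 m and height (world z) of disc_small between 0.059 and 0.065 m and angle between disc_small's own z axis and vertical below 0.05 rad), for 0.2 s.
4. with the stack standing, the brake knob is turned clockwise past its detent until it clicks over (beyond 1.0 rad) (all of step 3 and value of joint knob above 1 rad), for 0.2 s.
At the end, for the whole second after the job is handed in: All three discs lie flat in a stack on the plate, largest at the bottom and smallest on top, each centre within 8 mm of the plate's centre, at rest; the knob stays clicked over, beyond 1.0 rad; the robot touches nothing (all of step 4 and contact force between each of the fingers, the arm and anything else below 0.3 N and linear speed of each of disc_big, disc_mid, disc_small below 0.01 m/s).
It fails at once if the cup, charger, calculator, coin tray, paper roll or stapler is pushed more than 15 mm (distance of any of cup, charger, calculator, coin_tray, paper_roll, stapler from where it was at the start of the episode above 0.015 m).
It fails at once if one of those six is tipped by more than 17 degrees (angle between any of cup, charger, calculator, coin_tray, paper_roll, stapler's own z axis and vertical above 0.3 rad).
It fails at once if a disc is lifted more than 20 mm above its riser (height (world z) of disc_big above 0.0515 m or height (world z) of disc_mid above 0.0675 m or height (world z) of disc_small above 0.0835 m).
It fails at once if a disc is tipped by more than 20 degrees or falls off the risers and plate towards the counter ((angle between disc_big's own z axis and vertical above 0.35 rad or height (world z) of disc_big below 0.022 m) or (angle between disc_mid's own z axis and vertical above 0.35 rad or height (world z) of disc_mid below 0.022 m) or (angle between disc_small's own z axis and vertical above 0.35 rad or height (world z) of disc_small below 0.022 m)).
It fails at once if a disc is pressed or pushed with more than 25 N (contact force between the fingers and disc_big above 25 N or contact force between the fingers and disc_mid above 25 N or contact force between the fingers and disc_small above 25 N).
It also fails if it takes over 72 s, if anything falls off the work surface, if the arm or the gripper's body presses on something with over 40 N, if the wrist force passes 120 N, or if a joint passes its speed limit or range.

ROBOT

A 6-joint arm with a two-finger parallel gripper is mounted at the origin on the work surface. World frame = base frame: x ahead of the robot, y to its left, z up, the work surface at z = 0. Lengths are in m, angles in degrees, forces in N, time in s.
With the tool pointing down it reaches from about 0.375 to 0.75 m from the base axis. Payload 9 kg.
Tool frame: the origin (TCP) lies where the fingers leave the gripper's body, on its centre line; the fingertips stand 73 mm ahead of it and the grasp point (between the pads) lies 54 mm ahead of it (robot.tip_reach is the distance from the TCP to the fingertips, in m); z points along the fingers, y is the line along which they close (so a half turn about z gives the same grasp; the last joint's range is limited). The gripper opens to 85 mm and grips with 20 to 120 N. Pads are 22 mm wide; open, the fingers measure 114 mm over their backs; the gripper's body (76 mm by 85 mm) begins 54 mm behind the grasp point. The pads swing forward as they close: fully open they stand 13 mm farther back than shut.
Start: joints at [-86.041, 5.964, 5.575, 89.605, 0, 77.527], TCP at [0.17, -0.576, 0.304] pointing down, gripper open.
Joint ranges: [-171.21, 171.21], [-48.23, 106.86], [-62.78, 66.21], [-105.2, 120.99], [-86.42, 89.51], [-180, 180]. Speed limits (degrees/s): [127.2, 127.2, 147.25, 180, 180, 180].

INTERFACE

Orientations are given as [roll, pitch, yaw] about the fixed x, y, z axes, in that order (R = Rz(yaw) Ry(pitch) Rx(roll)).
In Python, from plant import robot gives the robot as it stands. Calls block until the motion is done:
- robot.move_pose(position, orientation): joint-space move of the TCP to a pose.
- robot.line_to(position, vel=0.15, rotation=None, guard=None): straight line of the TCP; rotation=None keeps the orientation; vel is the mean speed in m/s. With guard (N) it stops when the force on the tool has changed by that much, and returns True; else False.
- robot.goto_joints(angles): joint-space move.
- robot.set_gripper(opening): finger opening in m; the grip force is fixed at half the most; returns when the fingers have stopped.
- robot.pause(seconds).
- robot.ik(position, orientation): joint angles nearest the present ones, or None.
- robot.observe(): the state.
- robot.grab_frame(name): name is "side" or "top"; returns the picture (480x640x3 uint8, blue, green, red); there is no depth.
- robot.get_calibration(name): a dict with "vertical_fov" (degrees; the focal length in pixels is half the picture's height over the tangent of half this angle, whatever the lens; pixels are square), "cx", "cy" (the principal point, pixels), "rvec" (rotation vector, rad) and "tvec" (3), from world to camera coordinates, as OpenCV has them. Camera axes: x right, y down, z forward; pixel columns grow to the right and rows downward; lengths in m; the calibration is good to about 2 mm. A picture is of the moment at which its call begins. get_calibration takes no time and is no camera call.
A pose or a line that the arm cannot do raises robot.IKError and nothing moves.
- robot.job_done(): hands the job in; it is judged then, once.
The state is a dict: "time": time; "q": joint angles; "qvel": joint speeds; "joint_torque": joint torques, N m; "tool_pos": TCP position; "tcp_rot": TCP orientation; "ft_force": force on the tool from outside, world axes, zero at the start; "torque": the same for the moment, N m; "gripper_width": finger opening in m; "gripper_force": force on a finger pad.
Only numpy, scipy, OpenCV 4.12 (cv2) and the standard library are available. Lean on these libraries where they do the work, as an engineer would, in place of code of your own. Each camera call takes 0.05 s, during which the arm holds its last target. There are 200 camera calls.

## Working session

There is one attempt and no reset: what is moved stays moved. The work goes in short steps, each a Python script; the robot and the scene stay as the last script left them, time stands still between calls to the robot, and variables do not carry over. Pictures are saved under pics/ and viewed, at most 10 in all, crops included, and the job is handed in when it is done.

```bash
ls; mkdir -p pics; python3 - <<'E'
from plant import robot
import cv2
for n in("top","side"):
    cv2.imwrite(f"pics/{n}0.png",robot.grab_frame(n)); print(n,robot.get_calibration(n))
o=robot.observe();print(o)
E
```

```text
pics
top {'vertical_fov': 45.02352323065781, 'cx': 314.32754312664963, 'cy': 238.88844665519142, 'rvec': array([ 2.18797682, -2.13369028,  0.11397909]), 'tvec': array([0.00692762, 0.55635245, 1.44551361])}
side {'vertical_fov': 46.459687752298564, 'cx': 316.35657594252046, 'cy': 233.9650919245552, 'rvec': array([ 0.95428521, -2.47920086,  1.07732284]), 'tvec': array([0.43980562, 0.31654384, 1.16494522])}
{'time': 0.1, 'q': array([-8.60413903e+01,  5.99637969e+00,  5.53318886e+00,  8.96037378e+01,
        1.41465381e-03,  7.75250698e+01]), 'qvel': array([ 0.02066632, -0.07978312,  0.08964318, -0.07838139,  0.12758038,
       -0.01949636]), 'joint_torque': array([ 6.47328794e-03, -5.58213866e+01,  5.04715955e+01,  1.32911830e-02,
       -2.28515291e-04,  2.35046244e-06]), 'tool_pos': array([ 0.16972613, -0.57528835,  0.30320402]), 'tcp_rot': array([-1.79934957e+02, -1.58386630e-02,  1.64335301e+01]), 'ft_force': array([ 0.64277155, -0.00138764,  0.36856377]), 'torque': array([ 0.04107663, -0.06185602,  0.02221227]), 'gripper_force': 0.0, 'gripper_width': 0.08535461812828879}
```

View pics/top0.png

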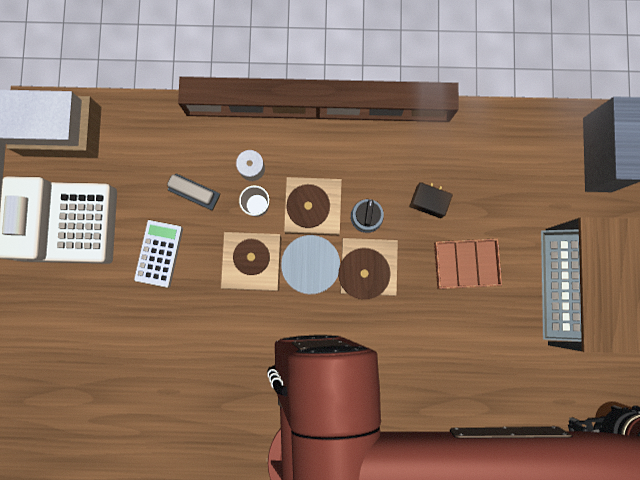

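View pics/side0.png

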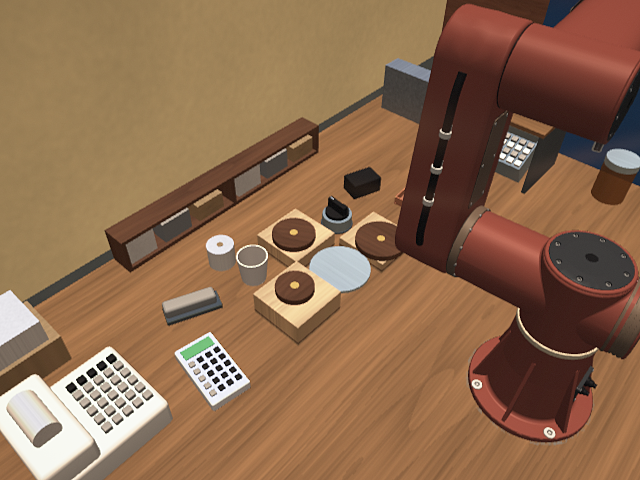

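```bash
cat > v.py <<'E'
import numpy as np, cv2
from plant import robot
def cal(n):
    c=robot.get_calibration(n); f=240/np.tan(np.radians(c["vertical_fov"]/2))
    K=np.array([[f,0,c["cx"]],[0,f,c["cy"]],[0,0,1]]); R=cv2.Rodrigues(c["rvec"])[0]
    return K,R,np.array(c["tvec"])
def back(n,uv,z):
    K,R,t=cal(n); uv=np.atleast_2d(uv).astype(float)
    d=np.c_[uv,np.ones(len(uv))]@np.linalg.inv(K).T@R; o=-R.T@t
    return (o+d*((z-o[2])/d[:,2])[:,None])[:,:2]
def proj(n,p):
    K,R,t=cal(n); q=K@(R@np.array(p)+t); return q[:2]/q[2]
def circ(p):
    A=np.c_[2*p,np.ones(len(p))]; s=np.linalg.lstsq(A,(p**2).sum(1),rcond=None)[0]
    return s[:2],np.sqrt(s[2]+s[0]**2+s[1]**2)
def blobs(m,amin):
    n,l,s,c=cv2.connectedComponentsWithStats(m.astype(np.uint8))
    return [(s[i,4],c[i].round(2),l==i) for i in range(1,n) if s[i,4]>=amin]
def dots(im):
    h=cv2.cvtColor(im,cv2.COLOR_BGR2HSV).astype(int)
    return blobs((h[...,0]>12)&(h[...,0]<28)&(h[...,1]>110)&(h[...,2]>165),10)
def plate(im):
    b,g,r=[im[...,i].astype(int) for i in range(3)]
    return blobs((b-r>15)&(b>130),800)
E
python3 - <<'E'
from v import *
for n in("top","side"):
    im=cv2.imread(f"pics/{n}0.png")
    for a,c,m in plate(im):
        p=np.argwhere(m&~cv2.erode(m.astype(np.uint8),np.ones((3,3))).astype(bool))[:,::-1]
        print(n,"plate",a,c,circ(back(n,p,.03)))
    for a,c,m in dots(im): print(n,"dot",a,c,[back(n,c,z)[0].round(4) for z in(.0475,.0635,.0795)])
E
```

```text
top plate 2876 [ 32.26 113.35] (array([0.87035939, 0.75405451]), np.float64(0.06295554035756439))
top plate 1908 [627.04 136.97] (array([ 0.84412728, -0.79485103]), np.float64(0.08143678018085974))
top plate 1296 [157.12 254.49] (array([0.51074576, 0.42032869]), np.float64(0.05214844446850901))
top plate 2653 [310.26 264.03] (array([0.4920176 , 0.02962491]), np.float64(0.07222537949399005))
top plate 1612 [560.24 285.94] (array([ 0.45415805, -0.61033025]), np.float64(0.07847334812909694))
top dot 47 [307.91 205.09] [array([0.6401, 0.0393]), array([0.6373, 0.0389]), array([0.6346, 0.0386])]
top dot 51 [250.57 256.47] [array([0.5057, 0.1799]), array([0.5045, 0.178 ]), array([0.5032, 0.1761])]
top dot 46 [364.   273.09] [array([ 0.4711, -0.1058]), array([ 0.4702, -0.1045]), array([ 0.4694, -0.1032])]
top dot 10 [303.5 334. ] [array([0.3166, 0.0416]), array([0.3174, 0.0412]), array([0.3182, 0.0409])]
side plate 1734 [341.23 267.13] (array([0.49039003, 0.02413807]), np.float64(0.04995963402024611))
side dot 78 [380.06  76.69] [array([ 0.9858, -0.789 ]), array([ 0.9683, -0.7635]), array([ 
[... 13413 characters left out ...]
 0.1625]), array([-0.0555,  0.1724]), array([-0.056 ,  0.1824])]
side dot 59 [235.64 464.69] [array([0.3072, 0.5311]), array([0.3007, 0.5351]), array([0.2943, 0.539 ])]
side dot 77 [633.23 464.77] [array([-0.2179,  0.0566]), array([-0.2157,  0.0683]), array([-0.2135,  0.08  ])]
side dot 53 [391.6  467.58] [array([0.0991, 0.35  ]), array([0.0961, 0.3569]), array([0.0931, 0.3638])]
side dot 56 [594.89 469.98] [array([-0.1706,  0.112 ]), array([-0.1692,  0.1228]), array([-0.1678,  0.1336])]
side dot 33 [367.21 471.3 ] [array([0.1271, 0.3842]), array([0.1236, 0.3905]), array([0.1201, 0.3969])]
side dot 18 [341.56 475.61] [array([0.1557, 0.4202]), array([0.1517, 0.426 ]), array([0.1478, 0.4317])]
```

```bash
cat >> v.py <<'E'
P=np.array([.4914,.0281])
def yawrot(d,q6pref=0):
    a=np.degrees(np.arctan2(d[1],d[0])); return a
E
python3 - <<'E'
from v import *
print(robot.tip_reach)
B=np.array([.4705,-.1075]); d=(P-B)/np.linalg.norm(P-B); a=np.degrees(np.arctan2(d[1],d[0]))
for y in(a,a-180): print(y,robot.ik([.38,-.22,.2],[180,0,y]),robot.ik([*P,.11],[180,0,y]))
M=np.array([.6368,.0377]); dm=(P-M)/np.linalg.norm(P-M); am=np.degrees(np.arctan2(dm[1],dm[0]))
for y in(am,am-180): print(y,robot.ik([.72,.04,.13],[180,0,y]))
robot.set_gripper(.05); print(robot.observe()["gripper_width"])
y=min((a,a-180),key=lambda y:abs((robot.ik([.38,-.22,.2],[180,0,y]))[5]))
robot.move_pose([.38,-.22,.16],[180,0,y])
robot.line_to([.38,-.22,.09],vel=.1)
print(robot.line_to([.38,-.22,.04],vel=.02,guard=4)); o=robot.observe(); print(o["tool_pos"],o["time"],o["ft_force"])
robot.line_to([.38,-.22,.15],vel=.1); print(robot.observe()["time"])
E
```

```text
0.0726
81.23796281279473 [-47.2354696  -22.97421555 -31.56712122  81.40709434   0.
  51.52656759] [-11.99351387  -9.73309164 -30.12355371  69.60953793   0.
  86.76852332]
-98.76203718720527 [ -47.2354696   -22.97421555  -31.56712122   81.40709434    0.
 -128.47343241] [-11.99351387  -9.73309164 -30.12355371  69.60953793   0.
 -93.23147668]
-176.2225425675162 [ -7.17378769  29.22377335  15.00643404  75.78266069   0.
 -10.95124513]
-356.2225425675162 [ -7.17378769  29.22377335  15.00643404  75.78266069   0.
 169.04875487]
0.05017491558111343
True
[ 0.38001142 -0.22000464  0.06956474] 4.225 [-1.87516769  1.1946218   7.39161156]
5.1833
```

```bash
cat >> v.py <<'E'
TR=.0695; W=.025
def off(R): return .011+np.sqrt(R*R-W*W)
def push(C,R,ztip,short,yaw=None):
    d=P-C; L=np.linalg.norm(d); d/=L; a=np.degrees(np.arctan2(d[1],d[0])); z=ztip+TR
    yaws=[y for y in(a,a-180,a+180)]
    s=C-d*(off(R)+.016)
    y=min(yaws,key=lambda y:abs(robot.ik([*s,z+.06],[180,0,y])[5]))
    robot.move_pose([*s,z+.06],[180,0,y]); robot.line_to([*s,z],vel=.12)
    e=P-d*(off(R)+short); robot.line_to([*e,z],vel=.06); robot.pause(.1)
    o=robot.observe(); print("push",o["time"],o["tool_pos"],o["ft_force"],"pred",P-d*short)
    return d,z
def look(tag,zd):
    for n in("top","side"):
        im=robot.grab_frame(n); cv2.imwrite(f"pics/{n}{tag}.png",im)
        for a,c,m in dots(im):
            p=back(n,c,zd)[0]
            if np.linalg.norm(p-P)<.06 and 15<a<130: print(n,a,c,p.round(4),(p-P).round(4))
E
python3 - <<'E'
from v import *
push(np.array([.4705,-.1075]),.065,.038,.006)
look("1",.046)
im=np.hstack([cv2.resize(cv2.imread("pics/top1.png")[150:330,200:420],None,fx=1.8,fy=1.8),cv2.resize(cv2.imread("pics/side1.png")[150:330,230:450],None,fx=1.8,fy=1.8)]); cv2.imwrite("pics/c1.png",im)
E
```

```text
push 8.9583 [ 0.47966599 -0.0480904   0.10749219] [ 0.58688417 -0.61385234 -0.34848328] pred [0.49048601 0.02217002]
top 30 [312.07 263.23] [0.4927 0.0249] [ 0.0013 -0.0032]
side 48 [341.38 260.98] [0.4915 0.02  ] [ 0.0001 -0.0081]
```

View pics/c1.png

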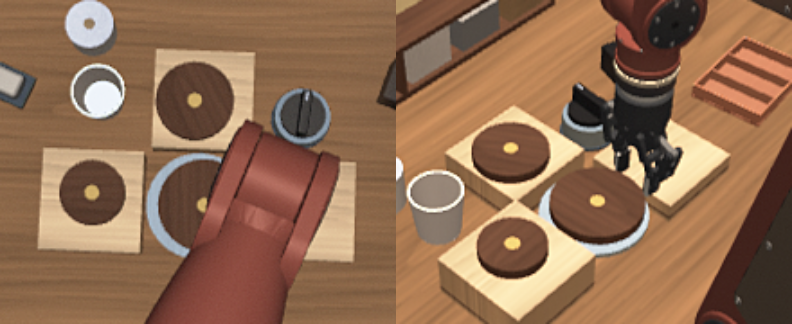

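```bash
python3 - <<'E'
from v import *
for n,(x0,y0,x1,y1) in(("side",(300,240,380,300)),("top",(275,230,345,298))):
    im=cv2.imread(f"pics/{n}0.png").astype(int)
    for th in(0,5,10,20):
        s=np.zeros(im.shape[:2],bool); s[y0:y1,x0:x1]=True
        B=blobs(s&(im[...,0]-im[...,2]>th),500)
        if not B: continue
        a,c,m=max(B,key=lambda b:b[0])
        h=cv2.convexHull(np.argwhere(m)[:,::-1].astype(np.int32))
        M=np.zeros(m.shape,np.uint8); cv2.fillPoly(M,[h],1)
        p=np.argwhere((M>0)&(cv2.erode(M,np.ones((3,3)))==0))[:,::-1]
        print(n,th,a,c,circ(back(n,p,.03)))
E
```

```text
side 0 1969 [341.18 267.1 ] (array([0.48969738, 0.02258468]), np.float64(0.07085011796168297))
side 5 1955 [341.13 267.12] (array([0.48961932, 0.02242757]), np.float64(0.07064267594875895))
side 10 1926 [341.15 267.22] (array([0.48959112, 0.02267765]), np.float64(0.06998251088119882))
top 0 2703 [310.23 264.09] (array([0.49184259, 0.02978304]), np.float64(0.0734985440770674))
top 5 2687 [310.29 264.08] (array([0.49173621, 0.02956841]), np.float64(0.07336089294061024))
top 10 2672 [310.26 263.99] (array([0.49204023, 0.02963608]), np.float64(0.07313524633147755))
top 20 2626 [310.22 264.1 ] (array([0.49183539, 0.02972013]), np.float64(0.07242344973985296))
```

```bash
cat >> v.py <<'E'
def finish(C,R,z,retreat=.03,up=.09):
    d=P-C; d/=np.linalg.norm(d)
    e=P-d*off(R); robot.line_to([*e,z],vel=.03); robot.pause(.15)
    b=e-d*retreat; robot.line_to([*b,z],vel=.1); robot.line_to([*b,z+up],vel=.2)
E
python3 - <<'E'
from v import *
finish(np.array([.4705,-.1075]),.065,.1075)
look("2",.046)
M=np.array([.6368,.0377])
push(M,.055,.0535,.006)
look("3",.062)
print(robot.observe()["time"])
E
```

```text
top 48 [310.38 262.9 ] [0.4934 0.0292] [0.002  0.0011]
side 45 [339.38 262.31] [0.4922 0.0267] [ 0.0008 -0.0014]
push 15.5333 [0.55734123 0.03244831 0.12301273] [-0.16867529  0.35657199  0.81750144] pred [0.49738696 0.02849529]
side 46 [337.57 256.43] [0.4986 0.0268] [ 0.0072 -0.0013]
15.6333
```

```bash
python3 - <<'E'
from v import *
finish(np.array([.6368,.0377]),.055,.123)
look("4",.062)
push(np.array([.5029,.175]),.045,.0695,.006)
look("5",.078)
finish(np.array([.5029,.175]),.045,.139)
robot.move_pose([.45,.25,.3],robot.observe()["tcp_rot"])
print(robot.observe()["time"])
look("6",.078)
im=np.hstack([cv2.resize(cv2.imread("pics/top6.png")[150:330,200:420],None,fx=1.8,fy=1.8),cv2.resize(cv2.imread("pics/side6.png")[150:330,230:450],None,fx=1.8,fy=1.8)]); cv2.imwrite("pics/c6.png",im)
t=cv2.imread("pics/top0.png")[190:240,340:395]; cv2.imwrite("pics/k.png",cv2.resize(t,None,fx=10,fy=10,interpolation=cv2.INTER_CUBIC))
E
```

```text
side 49 [339.92 257.76] [0.4915 0.0264] [ 0.0001 -0.0017]
push 21.8 [0.4956264  0.08243871 0.13899186] [-0.13004751 -0.34646904 -0.07091968] pred [0.49186827 0.0340817 ]
top 37 [308.7  261.92] [0.4935 0.0329] [0.0021 0.0048]
24.1583
top 49 [310.69 262.06] [0.4932 0.028 ] [ 0.0018 -0.0001]
side 18 [337.83 237.06] [ 0.5315 -0.0121] [ 0.0401 -0.0402]
side 42 [340.38 252.74] [0.4919 0.0253] [ 0.0005 -0.0028]
```

View pics/c6.png

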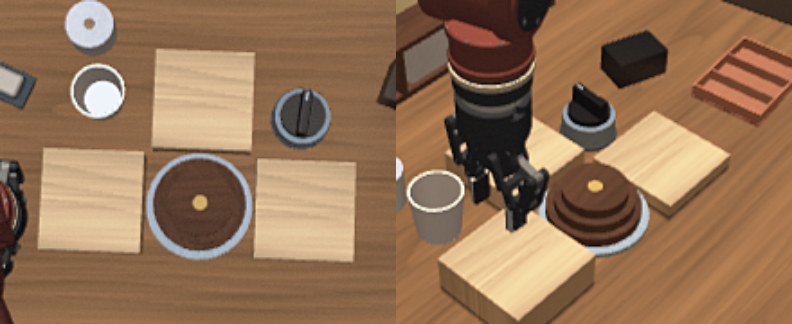

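View pics/k.png

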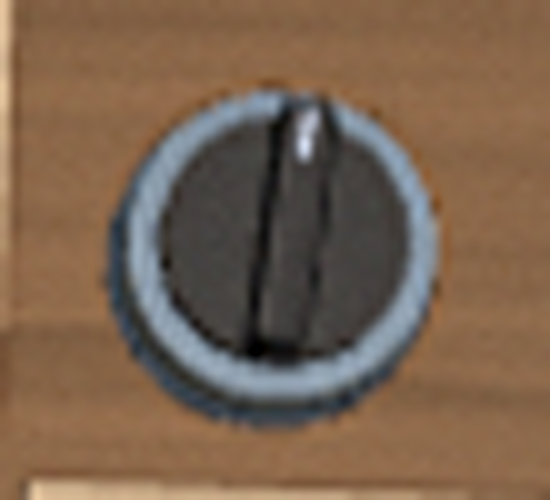

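```bash
python3 - <<'E'
from v import *
u=back("top",[340+30.7-.5,190+10.0-.5],.076)[0]; l=back("top",[340+28.7-.5,190+33.8-.5],.076)[0]
k=back("top",[340+28.4-.5,190+24.3-.5],.048)[0]
v=u-l; print(u,l,(u+l)/2,np.linalg.norm(v),np.degrees(np.arctan2(v[1],v[0])),"skirt",k)
im=cv2.imread("pics/side6.png"); x,y=proj("side",[*k,.05]).astype(int); print(x,y)
c=im[y-40:y+40,x-50:x+50]; cv2.imwrite("pics/ks.png",cv2.resize(c,None,fx=7,fy=7,interpolation=cv2.INTER_CUBIC)); print(x-50,y-40)
E
```

```text
[ 0.65308647 -0.11601111] [ 0.59315707 -0.11193392] [ 0.62312177 -0.11397251] 0.06006793056661724 -3.8920100589617483 skirt [ 0.62137996 -0.11320251]
336 209
286 169
```

View pics/ks.png

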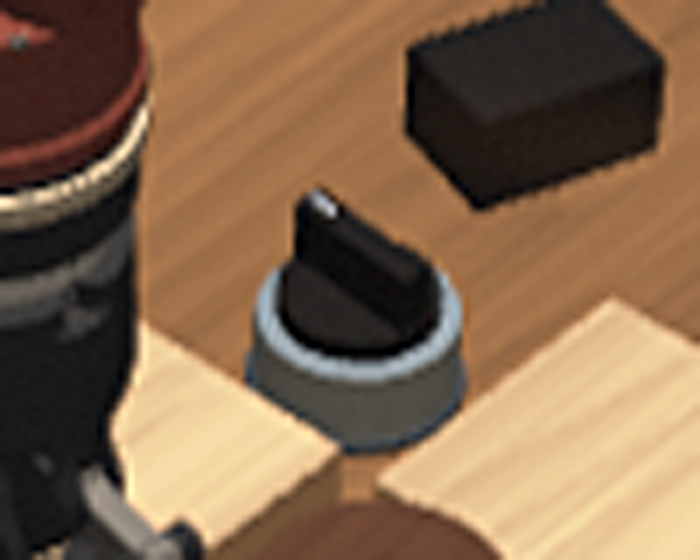

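```bash
python3 - <<'E'
from v import *
k=[.6215,-.115]; y=176.1
robot.move_pose([*k,.23],[180,0,y]); robot.set_gripper(.045)
print(robot.line_to([*k,.1255],vel=.08,guard=6))
robot.set_gripper(.0); o=robot.observe(); print(o["time"],o["tool_pos"],o["ft_force"],o["torque"],o["gripper_width"],o["gripper_force"])
E
```

```text
False
27.8417 [ 0.62172177 -0.11442728  0.12610086] [0.10634892 4.53359295 5.04223789] [ 1.12210776  0.13238548 -0.75518845] 0.013365900618933146 58.68051610188559
```

```bash
python3 - <<'E'
from v import *
q0=robot.ik([.6216,-.1146,.1255],[180,0,176.1])
for a in(17,34,50,66):
    q=np.array(q0); q[5]+=a; robot.goto_joints(q); o=robot.observe(); print(a,o["time"],o["ft_force"].round(1),o["torque"].round(2),o["tcp_rot"].round(1))
robot.pause(.3); robot.set_gripper(.06); robot.pause(.3)
o=robot.observe(); p=o["tool_pos"]; print(o["ft_force"])
robot.line_to([p[0],p[1],.25],vel=.12); robot.move_pose([.5,-.35,.3],o["tcp_rot"])
print(robot.observe()["time"]); look("7",.078)
im=np.hstack([cv2.resize(cv2.imread("pics/top7.png")[150:330,200:420],None,fx=1.8,fy=1.8),cv2.resize(cv2.imread("pics/side7.png")[150:330,230:450],None,fx=1.8,fy=1.8)]); cv2.imwrite("pics/c7.png",im)
E
```

```text
17 28.225 [-2.6  3.   6. ] [0.52 0.69 0.06] [-180.    -0.   159.1]
34 28.6083 [-3.2  1.6  6.2] [0.42 0.84 0.01] [-180.    -0.   142.1]
50 28.9833 [-4.5  1.2  6.2] [ 0.28  1.06 -0.04] [-179.9    0.   126.1]
66 29.3583 [-4.9  0.7  7.8] [ 0.21  1.24 -0.14] [-179.9    0.   110.1]
[-0.40821451 -0.13203084 -0.11734998]
32.7083
top 49 [310.69 262.06] [0.4932 0.028 ] [ 0.0018 -0.0001]
side 24 [337.38 236.75] [ 0.533  -0.0121] [ 0.0416 -0.0402]
side 44 [340.39 252.89] [0.4916 0.0257] [ 0.0002 -0.0024]
```

View pics/c7.png

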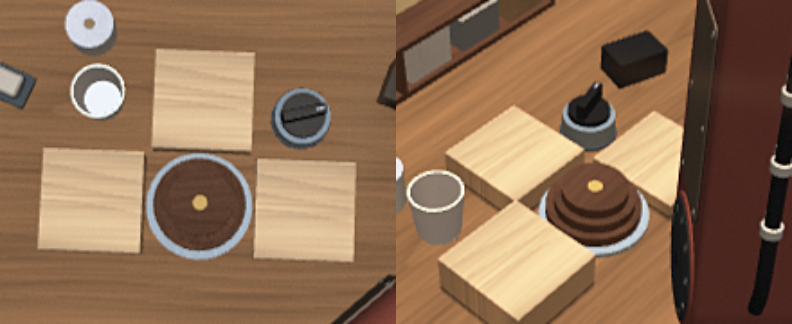

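The knob has turned about 70° clockwise, with its pointer at (323,108) in the crop. The stack stands centred in the plate ring with its dot at (200,203), and the bystanders haven't moved.

```bash
python3 -c "
from plant import robot
print(robot.job_done())"
```

```text
the job is handed in; nothing more can be done
None
```

The podium is built: all three discs are stacked and centred on the plate, each about 2 mm or less off centre by camera. The knob is clicked past its detent, and the job was handed in after about 33 s of the 72 s allowed; the hand-in call gave no verdict.

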